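Close a serviced control box and hold its cover down on the seal

ROBOT

A 6-joint arm with a two-finger parallel gripper is mounted at the origin on a cart in front of the work surface, level with it; the furniture and walls round the work are solid. World frame = base frame: x ahead of the robot, y to its left, z up, the work surface at z = 0. Lengths are in m, angles in rad, forces in N, time in s.
With the tool pointing down it reaches from about 0.25 to 0.725 m from the base axis. Payload 4 kg.
Tool frame: the origin (TCP) lies at the very end of the fingers, on their centre line; the grasp point (between the pads) lies 19 mm behind it; x points along the fingers, z is the direction in which the jaws open and shut, and the axes are right-handed (so a half turn about x gives the same grasp; the last joint's range is limited). The gripper opens to 85 mm and grips with 20 to 120 N. Pads are 22 mm wide; open, the fingers measure 114 mm over their backs; the gripper's body (76 mm by 85 mm) begins 54 mm behind the grasp point. The pads swing forward as they close: fully open they stand 13 mm farther back than shut.
Start: joints at [1.317, 0.241, 0.005, 1.335, 0, 1.571], TCP at [0.126, 0.484, 0.231] pointing down, gripper open.
Joint ranges: [-2.72, 2.72], [-1.05, 1.87], [-1.09, 1.28], [-1.99, 2.15], [-1.42, 1.44], [-3.14, 3.14]. Speed limits (rad/s): [2.79, 2.79, 3.14, 3.14, 3.14, 3.14].

INTERFACE

Orientations are given as a unit quaternion [x, y, z, w].
In Python, from workcell import bot gives the robot as it stands.
- The arm moves only by the tool step_arm, never from a script. Its argument "series" is a list of rows, each an object of numbers: "x", "y", "z": the shift along the world's x, y, z in cm; "twist": the turn about the world's z in degrees; "jaw": the finger opening in cm, from 0 to 8.54. In form: [{"x": .., "y": .., "z": .., "twist": .., "jaw": ..}, ...]. A call has 1 to 10 rows; each row is the pose to reach, as a shift and turn from the pose measured when the call began; what a row does not reach only later rows make up. A row lasts 1/12 s, in which the tool goes at most 41.7 mm and 7.16 degrees, less where a joint would pass 70% of its speed; a pose out of reach is approached as far as the arm can. A call with a gripper value outside its range is refused whole. The fingers move at their own pace and stop on an object; the grip force is fixed at half the most. Time passes only in rows, so rows that repeat a pose let the fingers close. It gives the time, the measured TCP pose, the force and the opening at its end, in the units of the state.
- bot.get_obs(): the state, without advancing time (a new reading comes with each control period).
- bot.camera(name): name is "side" or "top"; returns (picture, depth): 480x640x3 uint8, red, green, blue; 480x640 float32, m along the optical axis (not along the pixel's ray), 0 where there is no reading.
- bot.camera_info(name): a dict with "camera_matrix" (3x3 intrinsics, pixels), "R" (3x3) and "t" (3): a world point X has camera coordinates R X + t. Camera axes: x right, y down, z forward; pixel columns grow to the right and rows downward; lengths in m; the calibration is good to about 2 mm. A picture is of the moment at which its call begins. camera_info takes no time and is no camera call.
- bot.job_done(): hands the job in, once; it reports no verdict.
The state is a dict: "clock": time; "joint_pos": joint angles; "joint_vel": joint speeds; "tau": joint torques, N m; "eef_pos": TCP position; "tool_rot": TCP orientation; "ft_force": force on the tool from outside, world axes, zero at the start; "ft_torque": the same for the moment, N m; "grip_width": finger opening in m.
Only numpy, scipy, OpenCV 4.12 (cv2) and the standard library are available. Lean on these libraries where they do the work, as an engineer would, in place of code of your own. Each camera call takes 0.05 s, during which the arm holds its last target.

TASK

Close up the serviced control box on the bench. First fold both of its dropped side panels fully upright while the cover is still up; then swing the cover down, turn its quarter-turn wing until the cross-bar under it lines up with the slot in the frame, and press the cover fully home against its rubber seal. Finish while holding it pressed down flush, wing still in line and not locked, ready for a colleague to fit the screws, and leave the tools and parts lying about where they are.

Things in the scene. Friction and masses are not known exactly. Their poses are not given: they have to be found in the camera images.
- unit: control box: grey sheet-metal frame 150 (x) by 120 (y) by 62 mm high, fixed on the bench, circuit board and transformer inside. Origin: centre of its underside, on the bench. x points from the front wall (nearest the robot; switch, cable glands) to the rear wall with the cover's hinge, y to its left, z up; yaw about -0.85 to -0.45
- slot (a point): middle of the slot in the flange at the top of the box's front wall, at the flange's upper face: 45 mm in front of the box's centre, 62 mm above the bench. The slot is 34 mm long front to back (box x) and 11 mm wide. A foam-rubber seal strip lies along the front edge of the flange
- side_left (a joint): angle of the left (box +y) side panel: 0 = upright against the frame (a stop), grows as it drops outwards; starts about 0.6 to 1.0, stop at 1.3. Sheet 124 mm long (box x), 2.5 mm thick, top edge 55 mm from the hinge. Hinge line along box x at box y = +60.5 mm, z = 8 mm. The stiff hinge keeps it wherever it is left (about 2 N at the edge moves it)
- side_right (a joint): the same for the right (box -y) side panel; hinge line along box x at box y = -60.5 mm, z = 8 mm; 0 = upright (a stop), grows as it drops outwards; starts about 0.6 to 1.0
- side_left_edge (a point): middle of the top edge of the left side panel (55 mm from its hinge), moves with the panel. Along this edge a 12 mm hem is folded to the panel's inner side; upright, the hem lies on the frame's rail, under the cover
- side_right_edge (a point): middle of the top edge of the right side panel (55 mm from its hinge), moves with the panel; a hem as on the left one
- cover (a joint): angle of the cover: 0 = fully home, flush (a stop); about 0.14 = its cross-bar stands on the flange because the wing is out of line; starts about 1.05 to 1.25, standing up. The stiff hinge keeps it where it is left (1 to 2.5 N at the free edge moves it). The last 6 mm squeeze the springy seal: about 9 N down on the wing brings it home, and let go it springs up about 5 mm
- cover_hinge (a point): middle of the cover's hinge line, which runs along box y: 71 mm behind the box's centre, 66 mm above the bench, level with the cover's underside. Fixed on the box
- cover_push (a point): point on the outer (upper when shut) face of the cover, on its middle line, 95 mm from the hinge. Moves with the cover; its z axis points out of that face, its x axis towards the hinge
- cover_edge (a point): middle of the cover's free front edge, outer face, 150 mm from the hinge; moves with the cover. The cover is a flat grey sheet 3 mm thick and 128 mm wide (64 mm either side of this point) with a 9 mm lip down along this edge
- wing (a joint): angle of the quarter-turn wing in the cover: 0 = in line with the slot (blade front to back, along the box's x, between two index marks on the cover); grows counter-clockwise seen from above; starts about 0.7 to 1.4, stops at -0.2 and 1.7. The cross-bar enters the slot only within about 0.18 rad of 0. Light to turn (0.04 N m), stays where left
- wing_grip (a point): on the wing's turning axis, half-way up its black blade, 15 mm above the cover's outer face, 116 mm from the cover's hinge. Blade 44 mm long (this frame's x), 10 mm thick (y), from 4 to 26 mm above that face. Below the cover its stud carries a steel cross-bar 26 x 6 x 6 mm, parallel to the blade, its lower face 20 mm below the cover's underside
- driver: bystander: screwdriver with a red handle, 160 mm, lying on the bench to the right of the box; leave it
- tape: bystander: roll of black tape, 66 mm across, 19 mm high, behind the box; leave it
- gear: bystander: small steel gear, 56 mm across, 28 mm high, further right; leave it

How it is judged:
On the way, in this order (a step that is already met when the one before it is completed fails the run):
1. both side panels stand upright while the cover is still up (value of joint each of side_left, side_right below 0.1 rad and value of joint cover above 0.5 rad), for 0.2 s.
2. the wing is turned into line with the slot (value of joint wing between -0.21 and 0.22 rad), for 0.1 s.
At the end, for the whole second after the job is handed in: the cover is pressed fully home (joint below 0.015 rad, about 2 mm at its front) by the fingers with more than 2 N on cover or wing, the wing in line with the slot within 0.25 rad, and both side panels upright within 0.1 rad (value of joint cover below 0.015 rad and contact force between the fingers and cover above 2 N and value of joint wing between -0.25 and 0.25 rad and value of joint each of side_left, side_right below 0.1 rad); the arm keeps its last pose, push and grip.
It fails at once if a bystander (screwdriver, tape, gear) is shifted by more than 4 cm (distance of any of driver, tape, gear from where it was at the start of the episode above 0.04 m).
It also fails if it takes over 72 s, if anything falls off the work surface, if the arm or the gripper's body presses on something with over 40 N, if the wrist force passes 120 N, or if a joint passes its speed limit or range.

## Working session

There is one attempt and no reset: what is moved stays moved. The work goes in short steps, Python scripts to look and compute and a tool call to move; the robot and the scene stay as the last step left them, time stands still between calls to the robot, and variables do not carry over. Pictures are saved under pics/ and viewed, and the job is handed in when it is done.

Besides the shell and the picture viewer there is one more tool, called after "Request:" in YAML: its name, and indented under it one key for each argument. step_arm: Moves the arm, as the interface text tells. Its arguments: {"type":"object","properties":{"series":{"type":"array","items":{"type":"object","properties":{"x":{"type":"number"},"y":{"type":"number"},"z":{"type":"number"},"twist":{"type":"number"},"jaw":{"type":"number"}}}}},"required":["series"]}

```bash
ls; mkdir -p pics; cat > h.py <<'E'
import numpy as np, cv2
from workcell import bot
def snap(name,fn):
    p,d=bot.camera(name); cv2.imwrite('pics/'+fn+'.png',p[:,:,::-1]); np.save('pics/'+fn+'.npy',d); return p,d
def px(name,d,u,v):
    i=bot.camera_info(name);K=np.array(i['camera_matrix']);R=np.array(i['R']);t=np.array(i['t'])
    z=d[int(v),int(u)]; c=np.array([(u-K[0,2])/K[0,0]*z,(v-K[1,2])/K[1,1]*z,z]); return R.T@(c-t)
def proj(name,X):
    i=bot.camera_info(name);K=np.array(i['camera_matrix']);c=np.array(i['R'])@np.array(X)+np.array(i['t']); p=K@c; return p[:2]/p[2]
def crop(fn,out,u0,v0,u1,v1,s):
    im=cv2.imread('pics/'+fn+'.png')[v0:v1,u0:u1]; cv2.imwrite('pics/'+out+'.png',cv2.resize(im,None,fx=s,fy=s,interpolation=cv2.INTER_CUBIC))
E
python3 - <<'E'
from h import *
snap('side','s0');snap('top','t0')
o=bot.get_obs();print(o)
for n in('side','top'):
    i=bot.camera_info(n);print(n,-np.array(i['R']).T@np.array(i['t']),i)
E
```

```text
pics
{'clock': 0.1, 'joint_pos': array([1.31700932e+00, 2.41342886e-01, 3.81735976e-03, 1.33521328e+00,
       5.01064133e-05, 1.57083906e+00]), 'joint_vel': array([ 0.00056849, -0.00325621,  0.00290008,  0.00119892,  0.00037879,
        0.00114127]), 'tau': array([ 5.22384516e-05, -3.73138118e+01,  2.53009808e+01,  1.08355997e-02,
       -4.82785174e-05,  6.82610874e-06]), 'eef_pos': array([0.12537249, 0.48341552, 0.2304835 ]), 'tool_rot': array([-0.43309738,  0.55981952,  0.43228486,  0.55871152]), 'ft_force': array([-0.12534655,  0.6170705 ,  0.37949063]), 'ft_torque': array([ 0.01954845, -0.01430958, -0.01961591]), 'grip_width': 0.08559479163583258}
side [0.11566765 0.35047624 0.46194777] {'camera_matrix': array([[446.29646876,   0.        , 315.7109764 ],
       [  0.        , 446.29646876, 239.19576824],
       [  0.        ,   0.        ,   1.        ]]), 'R': array([[-0.86726455, -0.49770089,  0.01208425],
       [-0.22028452,  0.36186123, -0.90583176],
       [ 0.44646045, -0.78825775, -0.42346522]]), 't': array([0.26916449, 0.31710299, 0.4202434 ])}
top [ 0.36808811 -0.34656138  0.92475763] {'camera_matrix': array([[454.18337662,   0.        , 317.87120905],
       [  0.        , 454.18337662, 241.14982865],
       [  0.        ,   0.        ,   1.        ]]), 'R': array([[-0.02757084, -0.99943282,  0.01933612],
       [-0.98808979,  0.02431824, -0.15194468],
       [ 0.15138828, -0.02329507, -0.98819984]]), 't': array([-0.35409755,  0.51264387,  0.85004794])}
```

View pics/s0.png

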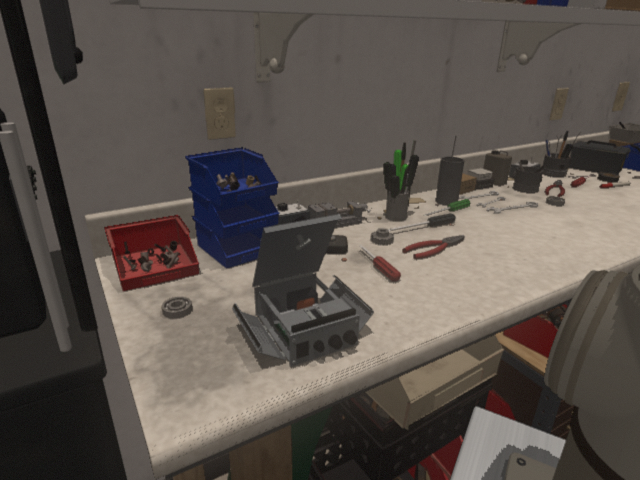

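View pics/t0.png

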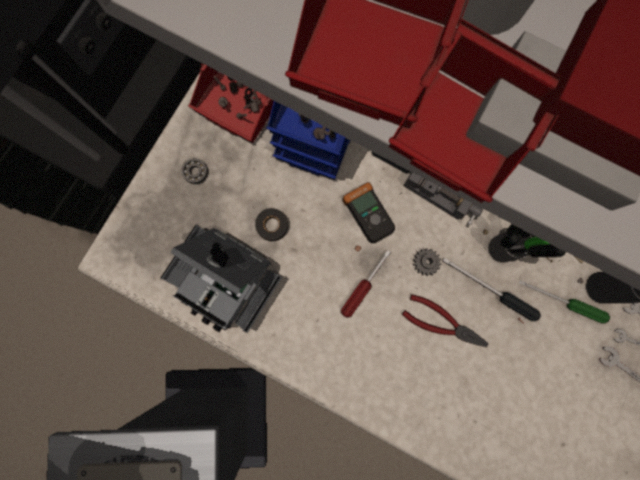

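```bash
python3 - <<'E'
from h import *
crop('t0','t0c',145,210,300,340,5); crop('s0','s0c',220,205,385,370,3.6)
d=np.load('pics/t0.npy')
for v in range(225,340,8):
    print(v,[(u,*np.round(px('top',d,u,v)*1000).astype(int)) for u in range(160,290,16)])
E
```

```text
225 [(160, np.int64(552), np.int64(-44), np.int64(-2)), (176, np.int64(551), np.int64(-77), np.int64(-2)), (192, np.int64(550), np.int64(-110), np.int64(1)), (208, np.int64(549), np.int64(-142), np.int64(-2)), (224, np.int64(548), np.int64(-176), np.int64(0)), (240, np.int64(548), np.int64(-208), np.int64(-1)), (256, np.int64(544), np.int64(-243), np.int64(16)), (272, np.int64(546), np.int64(-274), np.int64(-2)), (288, np.int64(545), np.int64(-307), np.int64(-1))]
233 [(160, np.int64(535), np.int64(-45), np.int64(0)), (176, np.int64(534), np.int64(-77), np.int64(-1)), (192, np.int64(525), np.int64(-122), np.int64(48)), (208, np.int64(515), np.int64(-165), np.int64(99)), (224, np.int64(531), np.int64(-176), np.int64(0)), (240, np.int64(531), np.int64(-209), np.int64(1)), (256, np.int64(530), np.int64(-241), np.int64(1)), (272, np.int64(526), np.int64(-275), np.int64(16)), (288, np.int64(528), np.int64(-307), np.int64(0))]
241 [(160, np.int64(518), np.int64(-46), np.int64(2)), (176, np.int64(518), np.int64(-77), np.int64(-3)), (192, np.int64(492), np.int64(-149), np.int64(150)), (208, 
[... 5263 characters left out ...]
(-176), np.int64(0)), (240, np.int64(336), np.int64(-208), np.int64(-1)), (256, np.int64(335), np.int64(-240), np.int64(-3)), (272, np.int64(335), np.int64(-272), np.int64(-1)), (288, np.int64(334), np.int64(-304), np.int64(-4))]
337 [(160, np.int64(285), np.int64(230), np.int64(-874)), (176, np.int64(283), np.int64(169), np.int64(-874)), (192, np.int64(281), np.int64(107), np.int64(-874)), (208, np.int64(323), np.int64(-145), np.int64(0)), (224, np.int64(322), np.int64(-176), np.int64(0)), (240, np.int64(321), np.int64(-209), np.int64(2)), (256, np.int64(320), np.int64(-240), np.int64(-1)), (272, np.int64(319), np.int64(-272), np.int64(2)), (288, np.int64(318), np.int64(-303), np.int64(0))]
```

View pics/t0c.png

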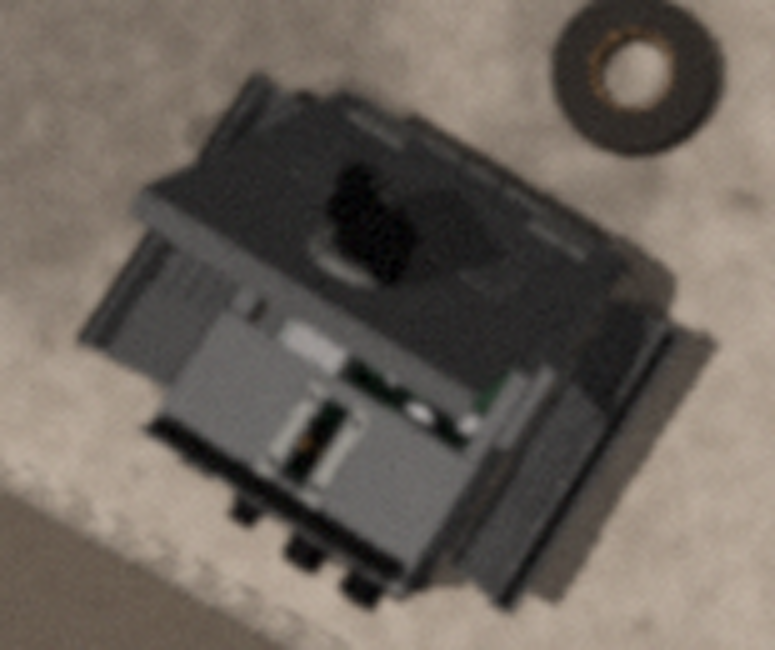

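View pics/s0c.png

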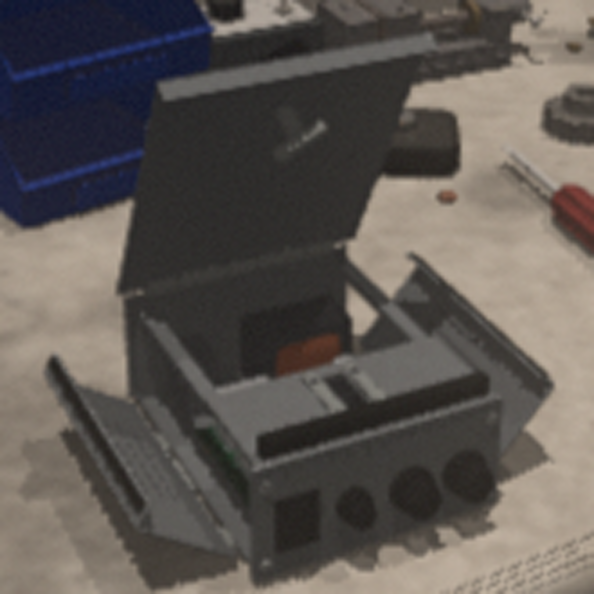

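```bash
cat > fit.py <<'E'
from h import *
from scipy.optimize import least_squares
def B(p,X):
    c,s=np.cos(p[2]),np.sin(p[2]); X=np.array(X)/1000
    return np.array([p[0]+c*X[0]-s*X[1],p[1]+s*X[0]+c*X[1],X[2]])
T=lambda a,b:(145+a/5,210+b/5); S=lambda a,b:(220+a/3.6,205+b/3.6)
obs=[('top',(-45,0,62),T(313,448)),('side',(-75,60,0),S(255,577)),('side',(-75,60,62),S(250,470)),('side',(-75,-60,62),S(501,402)),
('top',(-75,60,66),T(150,428)),('top',(-75,-60,66),T(400,590)),('side',(-45,0,62),S(343,387))]
def f(p): return np.concatenate([proj(n,B(p,X))-np.array(o) for n,X,o in obs])
if __name__=='__main__':
    r=least_squares(f,[.45,-.17,-.6],loss='soft_l1'); print(r.x); print(f(r.x).reshape(-1,2).round(1))
    p=r.x; np.save('pose.npy',p)
    d=np.load('pics/t0.npy')
    # points in box frame over whole region, both cams
    def inv(P):
        c,s=np.cos(p[2]),np.sin(p[2]); q=P-np.array([p[0],p[1],0]); return np.array([c*q[0]+s*q[1],-s*q[0]+c*q[1],q[2]])*1000
    for n,fn,st in(('top','t0',2),('side','s0',2)):
        d=np.load('pics/%s.npy'%fn); P=[]
        for v in range(205,370,st):
            for u in range(150,385,st):
                if d[v,u]>0:P.append(inv(px(n,d,u,v)))
        P=np.array(P); np.save('pics/P_'+n,P)
        m=(P[:,2]>75)&(abs(P[:,1])<60)&(P[:,0]<90)&(P[:,0]>-40)
        q=P[m]; a=np.arctan2(q[:,2]-66,71-q[:,0]); print(n,'cover ang',np.percentile(a,[10,25,50,75,90]))
        for s in(1,-1):
            m=(s*P[:,1]>66)&(s*P[:,1]<130)&(P[:,2]>12)&(abs(P[:,0])<58)&(P[:,2]<60); q=P[m]
            print(n,s,np.percentile(np.arctan2(s*q[:,1]-60.5,q[:,2]-8),[5,25,50,75,95]),len(q), 'maxz',np.percentile(q[:,2],[90,98]),'maxy',np.percentile(s*q[:,1],[90,98]))
E
python3 fit.py
```

```text
[ 0.43649119 -0.18177765 -0.57927029]
[[ 0.1 -2.4]
 [-0.6  3.1]
 [ 0.3 -0.7]
 [ 0.9 -2.7]
 [-3.6 -1.6]
 [ 0.3  0.2]
 [ 1.9  1.2]]Traceback (most recent call last):
  File "fit.py", line 21, in <module>
    if d[v,u]>0:P.append(inv(px(n,d,u,v)))
                             ~~^^^^^^^^^
  File "h.py", line 6, in px
    i=bot.camera_info(name);K=np.array(i['camera_matrix']);R=np.array(i['R']);t=np.array(i['t'])
ValueError: time passes only in moves, steps and waits
```

```bash
cat > h.py <<'E'
import numpy as np, cv2
from workcell import bot
I={}
def ci(n):
    if n not in I:
        i=bot.camera_info(n); I[n]=tuple(np.array(i[k]) for k in('camera_matrix','R','t'))
    return I[n]
def snap(name,fn):
    p,d=bot.camera(name); cv2.imwrite('pics/'+fn+'.png',p[:,:,::-1]); np.save('pics/'+fn+'.npy',d); return p,d
def px(name,d,u,v):
    K,R,t=ci(name)
    z=d[v,u]; c=np.stack([(u-K[0,2])/K[0,0]*z,(v-K[1,2])/K[1,1]*z,z],-1); return (c-t)@R
def cloud(name,fn,u0,v0,u1,v1):
    d=np.load('pics/'+fn+'.npy'); v,u=np.mgrid[v0:v1,u0:u1]; v=v.ravel();u=u.ravel(); m=d[v,u]>0
    return px(name,d,u[m],v[m])
def proj(name,X):
    K,R,t=ci(name);p=K@(R@np.array(X)+t); return p[:2]/p[2]
def crop(fn,out,u0,v0,u1,v1,s):
    im=cv2.imread('pics/'+fn+'.png')[v0:v1,u0:u1]; cv2.imwrite('pics/'+out+'.png',cv2.resize(im,None,fx=s,fy=s,interpolation=cv2.INTER_CUBIC))
def B(X,p=None):
    if p is None:p=np.load('pose.npy')
    c,s=np.cos(p[2]),np.sin(p[2]); X=np.array(X)/1000
    return np.array([p[0]+c*X[0]-s*X[1],p[1]+s*X[0]+c*X[1],X[2]])
def inv(P,p=None):
    if p is None:p=np.load('pose.npy')
    c,s=np.cos(p[2]),np.sin(p[2]); q=P-np.array([p[0],p[1],0]); return np.stack([c*q[...,0]+s*q[...,1],-s*q[...,0]+c*q[...,1],q[...,2]],-1)*1000
E
sed -i 's/B(p,X)/B(X,p)/; /^def B/,/return np.array(\[p/d' fit.py
python3 - <<'E'
import re
s=open('fit.py').read(); i=s.index('    d=np.load'); open('fit.py','w').write(s[:i]+'''
    for n,fn in(('top','t0'),('side','s0')):
        W=cloud(n,fn,150,205,385,370); P=inv(W,p)
        m=(P[:,2]>85)&(abs(P[:,1])<58)&(P[:,0]<90)&(P[:,0]>-40); q=W[m]
        for k in range(4):
            c=q.mean(0); nn=np.linalg.svd(q-c,full_matrices=False)[2][2]; e=(q-c)@nn; q=q[abs(e)<max(.003,1.5*e.std())] if k<3 else q
        nn*=np.sign(nn[0]); h=np.hypot(nn[0],nn[1]); print(n,'yaw',np.arctan2(nn[1],nn[0]),'ang',np.arctan2(h,nn[2]),'rms',e.std(),len(q),'at z66: box x',71+ (0))
        y=np.arctan2(nn[1],nn[0]); z=.066; r=c+ (z-c[2])/(h)*np.array([-nn[2]*np.cos(y),-nn[2]*np.sin(y),h]); print('  hinge x in box', inv(r,p))
        for s in(1,-1):
            m=(s*P[:,1]>66)&(s*P[:,1]<130)&(P[:,2]>12)&(abs(P[:,0])<55)&(P[:,2]<60); q=P[m]
            print(n,s,np.percentile(np.arctan2(s*q[:,1]-60.5,q[:,2]-8),[5,25,50,75,95]),len(q), 'maxz',np.percentile(q[:,2],[90,98]),'maxy',np.percentile(s*q[:,1],[90,98]))
        m=(abs(P[:,2]-62)<5)&(abs(P[:,0])<90)&(abs(P[:,1])<62); q=P[m]; print('z62 ext',np.percentile(q,[1,99],axis=0))
''')
E
python3 fit.py
```

```text
[ 0.43649119 -0.18177765 -0.57927029]
[[ 0.1 -2.4]
 [-0.6  3.1]
 [ 0.3 -0.7]
 [ 0.9 -2.7]
 [-3.6 -1.6]
 [ 0.3  0.2]
 [ 1.9  1.2]]
top yaw -0.5750198930412838 ang 1.0987187639636824 rms 0.0008458719945344988 2085 at z66: box x 71
  hinge x in box [72.68883964 -1.49402745 66.        ]
top 1 [0.7416026  0.85404965 0.91579294 0.95430818 1.01662646] 570 maxz [47.79181546 50.34500549] maxy [100.21975827 103.36240802]
top -1 [0.52239669 0.60302932 0.66517841 0.69882797 0.73597835] 799 maxz [55.9248443 57.6340558] maxy [94.19990701 96.03127758]
z62 ext [[-77.68932657 -56.65538837  57.58178155]
 [ 71.64752009  56.16057779  65.91876533]]
side yaw -0.5770115374731435 ang 1.1046751578084908 rms 0.0007718764919350247 2764 at z66: box x 71
  hinge x in box [70.67539593  2.45404828 66.        ]
side 1 [0.78366981 0.87861997 0.95652931 0.97468313 1.0060468 ] 762 maxz [47.71297002 48.73160631] maxy [105.07945369 106.39077382]
side -1 [0.50314302 0.64040532 0.6717441  0.69347958 0.71838075] 664 maxz [54.95092762 56.28840278] maxy [90.81762563 92.39367623]
z62 ext [[-76.6644072  -54.86273351  57.16775351]
 [ 73.28964125  58.72631415  66.76999969]]
```

```bash
python3 - <<'E'
from h import *
from scipy.spatial.transform import Rotation as R
np.save('pose.npy',[.4365,-.182,-.577])
o=bot.get_obs(); print(R.from_quat(o['tool_rot']).as_matrix().round(3)); z=R.from_quat(o['tool_rot']).as_matrix()[:,2]; print(np.degrees(np.arctan2(z[1],z[0])),'boxy',90-np.degrees(.577))
for n,X in dict(L_out=(-50,135,30),L_end=(-50,76,30),R_out=(-50,-135,30),R_end=(-50,-76,30),cp=(30,42,150)).items(): print(n,(B(X)*100).round(1))
crop('t0','t0w',170,225,235,270,12)
E
```

```text
[[-0.001 -0.968  0.251]
 [-0.002  0.251  0.968]
 [-1.     0.    -0.002]]
75.45662718372324 boxy 56.9403352209515
L_out [46.8 -4.2  3. ]
L_end [43.6 -9.1  3. ]
R_out [ 32.1 -26.8   3. ]
R_end [ 35.3 -21.8   3. ]
cp [ 48.5 -16.3  15. ]
```

View pics/t0w.png

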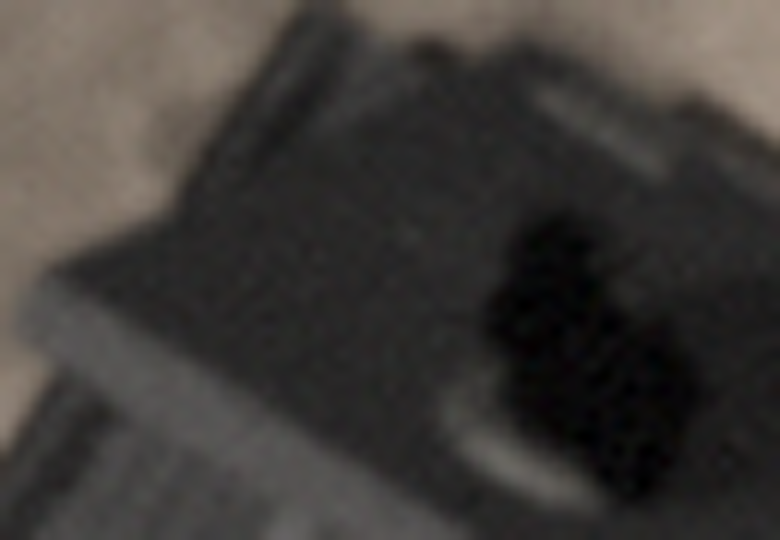

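Request:
step_arm:
  series:
    - {"x":34,"y":-52,"z":0,"twist":-18.5,"jaw":0}
    - {"x":34,"y":-52,"z":0,"twist":-18.5,"jaw":0}
    - {"x":34,"y":-52,"z":0,"twist":-18.5,"jaw":0}
    - {"x":34,"y":-52,"z":0,"twist":-18.5,"jaw":0}
    - {"x":34,"y":-52,"z":0,"twist":-18.5,"jaw":0}
    - {"x":34,"y":-52,"z":0,"twist":-18.5,"jaw":0}
    - {"x":34,"y":-52,"z":0,"twist":-18.5,"jaw":0}
    - {"x":34,"y":-52,"z":0,"twist":-18.5,"jaw":0}
    - {"x":34,"y":-52,"z":0,"twist":-18.5,"jaw":0}
    - {"x":34,"y":-52,"z":0,"twist":-18.5,"jaw":0}

```text
clock: 0.93
eef_pos: [0.3537, 0.1331, 0.2307]
tool_rot: [-0.338, 0.622, 0.337, 0.621]
ft_force: [1.0, 0.5, -0.1]
grip_width: -0.0002
```

Request:
step_arm:
  series:
    - {"x":11.4,"y":-17.5,"z":0,"jaw":0}
    - {"x":11.4,"y":-17.5,"z":0,"jaw":0}
    - {"x":11.4,"y":-17.5,"z":0,"jaw":0}
    - {"x":11.4,"y":-17.5,"z":0,"jaw":0}
    - {"x":11.4,"y":-17.5,"z":-5,"jaw":0}
    - {"x":11.4,"y":-17.5,"z":-10,"jaw":0}
    - {"x":11.4,"y":-17.5,"z":-15,"jaw":0}
    - {"x":11.4,"y":-17.5,"z":-20,"jaw":0}
    - {"x":11.4,"y":-17.5,"z":-20,"jaw":0}
    - {"x":11.4,"y":-17.5,"z":-20,"jaw":0}

```text
$.series[0]: bad value
```

```bash
python3 - <<'E'
from h import *
from scipy.spatial.transform import Rotation as R
o=bot.get_obs(); z=R.from_quat(o['tool_rot']).as_matrix()[:,2]; print(np.degrees(np.arctan2(z[1],z[0])),inv(o['eef_pos']),o['joint_pos'].round(2),o['ft_force'])
snap('side','s1');crop('s1','s1c',200,150,420,380,2.6)
E
```

```text
56.97139098513851 [-241.32877397  218.9130602   230.69412752] [ 0.36 -0.   -0.28  1.3  -0.    0.94] [ 1.03052085  0.4706373  -0.08816698]
```

View pics/s1c.png

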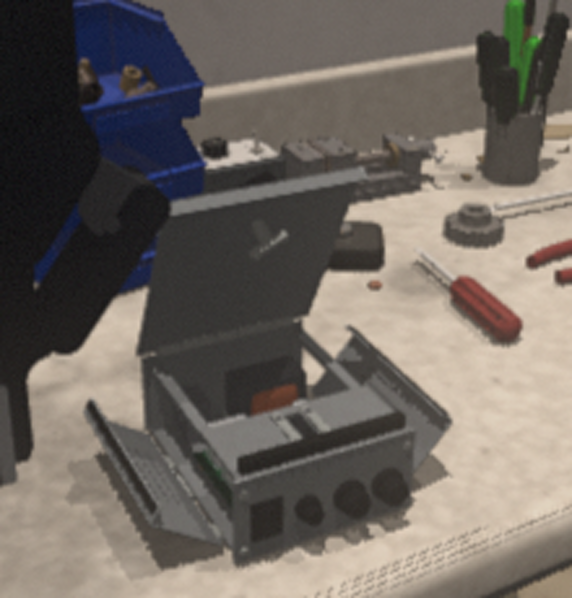

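Request:
step_arm:
  series:
    - {"x":11.4,"y":-17.5,"z":0,"twist":0,"jaw":0}
    - {"x":11.4,"y":-17.5,"z":0,"twist":0,"jaw":0}
    - {"x":11.4,"y":-17.5,"z":0,"twist":0,"jaw":0}
    - {"x":11.4,"y":-17.5,"z":0,"twist":0,"jaw":0}
    - {"x":11.4,"y":-17.5,"z":-5,"twist":0,"jaw":0}
    - {"x":11.4,"y":-17.5,"z":-10,"twist":0,"jaw":0}
    - {"x":11.4,"y":-17.5,"z":-15,"twist":0,"jaw":0}
    - {"x":11.4,"y":-17.5,"z":-20,"twist":0,"jaw":0}
    - {"x":11.4,"y":-17.5,"z":-20,"twist":0,"jaw":0}
    - {"x":11.4,"y":-17.5,"z":-20,"twist":0,"jaw":0}

```text
clock: 1.82
eef_pos: [0.4656, -0.0478, 0.0241]
tool_rot: [-0.333, 0.628, 0.334, 0.619]
ft_force: [-2.0, 0.1, -0.7]
grip_width: -0.0002
```

```bash
cat > st.py <<'E'
from h import *
from scipy.spatial.transform import Rotation as R
o=bot.get_obs(); z=R.from_quat(o['tool_rot']).as_matrix()[:,2]; print(o['clock'],np.degrees(np.arctan2(z[1],z[0])).round(1),'box',inv(o['eef_pos']).round(1),o['joint_pos'].round(2),'F',o['ft_force'].round(1),o['grip_width'].round(4))
E
python3 st.py; python3 - <<'E'
from h import *
snap('side','s2');crop('s2','s2c',200,150,420,380,2.6)
E
```

```text
Traceback (most recent call last):
  File "st.py", line 3, in <module>
    o=bot.get_obs(); z=R.from_quat(o['tool_rot']).as_matrix()[:,2]; print(o['clock'],np.degrees(np.arctan2(z[1],z[0])).round(1),'box',inv(o['eef_pos']).round(1),o['joint_pos'].round(2),'F',o['ft_force'].round(1),o['grip_width'].round(4))
                                                                                                                                                                                                                    ^^^^^^^^^^^^^^^^^^^^^
AttributeError: 'float' object has no attribute 'round'
```

View pics/s2c.png

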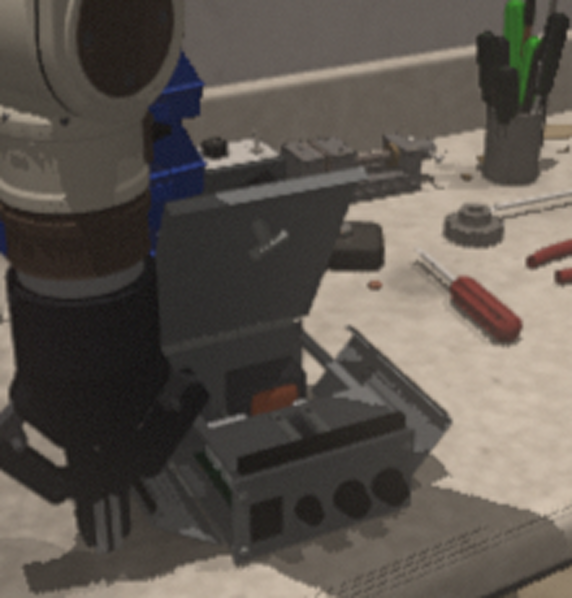

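Request:
step_arm:
  series:
    - {"x":0,"y":0,"z":0.6,"twist":-45,"jaw":0}
    - {"x":0,"y":0,"z":0.6,"twist":-45,"jaw":0}
    - {"x":0,"y":0,"z":0.6,"twist":-45,"jaw":0}
    - {"x":0,"y":0,"z":0.6,"twist":-45,"jaw":0}
    - {"x":0,"y":0,"z":0.6,"twist":-45,"jaw":0}
    - {"x":0,"y":0,"z":0.6,"twist":-45,"jaw":0}
    - {"x":0,"y":0,"z":0.6,"twist":-45,"jaw":0}
    - {"x":0,"y":0,"z":0.6,"twist":-45,"jaw":0}

```text
clock: 2.53
eef_pos: [0.4688, -0.0476, 0.0347]
tool_rot: [-0.069, 0.706, 0.071, 0.702]
ft_force: [-0.7, -0.0, 0.3]
grip_width: 0.0001
```

Request:
step_arm:
  series:
    - {"x":0,"y":0,"z":0,"twist":-45,"jaw":0}
    - {"x":0,"y":0,"z":0,"twist":-45,"jaw":0}
    - {"x":0,"y":0,"z":0,"twist":-45,"jaw":0}
    - {"x":0,"y":0,"z":0,"twist":-45,"jaw":0}
    - {"x":0,"y":0,"z":0,"twist":-45,"jaw":0}
    - {"x":0,"y":0,"z":0,"twist":-45,"jaw":0}
    - {"x":0,"y":0,"z":0,"twist":-45,"jaw":0}
    - {"x":0,"y":0,"z":0,"twist":-45,"jaw":0}

```text
clock: 3.2
eef_pos: [0.47, -0.0474, 0.0366]
tool_rot: [0.206, 0.677, -0.203, 0.676]
ft_force: [0.1, -0.1, 0.4]
grip_width: 0.0002
```

```bash
sed -i "s/o\['grip_width'\].round(4)/o['grip_width']/" st.py; python3 st.py
```

```text
3.2 -33.6 box [-45.4 131.1  36.6] [-0.1   0.37 -0.37  0.83  0.01  2.05] F [ 0.1 -0.1  0.4] 0.00015511919317548966
```

Request:
step_arm:
  series:
    - {"x":-0.7,"y":-0.4,"z":-0.6,"twist":0.6,"jaw":0}
    - {"x":-1.0,"y":-0.8,"z":-0.6,"twist":0.6,"jaw":0}
    - {"x":-1.4,"y":-1.3,"z":-0.6,"twist":0.6,"jaw":0}
    - {"x":-1.7,"y":-1.8,"z":-0.6,"twist":0.6,"jaw":0}
    - {"x":-2.0,"y":-2.2,"z":-0.6,"twist":0.6,"jaw":0}
    - {"x":-2.3,"y":-2.7,"z":-0.6,"twist":0.6,"jaw":0}
    - {"x":-2.6,"y":-3.1,"z":-0.6,"twist":0.6,"jaw":0}
    - {"x":-2.9,"y":-3.6,"z":-0.6,"twist":0.6,"jaw":0}
    - {"x":-3.2,"y":-4.0,"z":-0.6,"twist":0.6,"jaw":0}
    - {"x":-3.2,"y":-4.0,"z":-0.6,"twist":0.6,"jaw":0}

```text
clock: 4.03
eef_pos: [0.4378, -0.0882, 0.031]
tool_rot: [0.203, 0.678, -0.199, 0.678]
ft_force: [1.6, 1.6, 0.1]
grip_width: -0.0003
```

```bash
 python3 st.py; python3 - <<'E'
from h import *
snap('side','s3');crop('s3','s3c',200,150,420,380,2.6)
E
```

```text
4.0333 -33.1 box [-50.1  79.3  31. ] [-0.2   0.34 -0.44  0.79  0.01  1.95] F [1.6 1.6 0.1] -0.0002784570715904675
```

View pics/s3c.png

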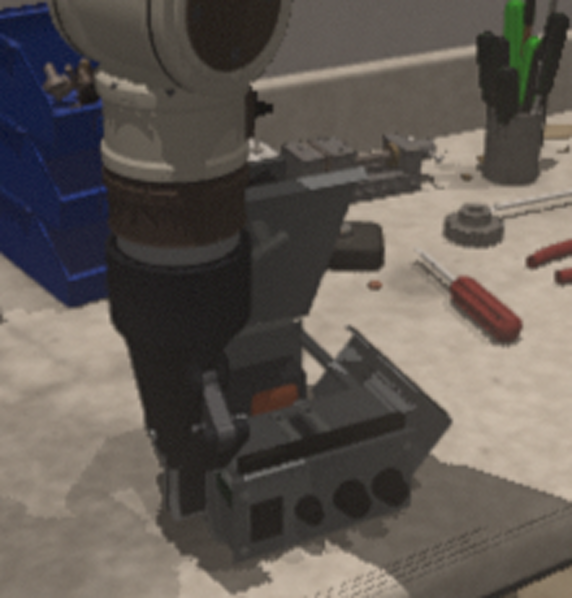

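Panel follows. Push the last ~9 mm.

Request:
step_arm:
  series:
    - {"x":-0.2,"y":-0.3,"z":0,"twist":0,"jaw":0}
    - {"x":-0.4,"y":-0.6,"z":0,"twist":0,"jaw":0}
    - {"x":-0.5,"y":-0.8,"z":0,"twist":0,"jaw":0}
    - {"x":-0.5,"y":-0.8,"z":0,"twist":0,"jaw":0}

```text
clock: 4.42
eef_pos: [0.4345, -0.0924, 0.0308]
tool_rot: [0.206, 0.678, -0.195, 0.678]
ft_force: [7.1, 14.3, -0.3]
grip_width: 0.0002
```

```bash
 python3 st.py
```

```text
4.4167 -32.9 box [-50.5  74.   30.8] [-0.22  0.33 -0.45  0.78  0.02  1.93] F [ 7.1 14.3 -0.3] 0.0001834746379104372
```

Request:
step_arm:
  series:
    - {"x":1.4,"y":2.2,"z":0,"twist":0,"jaw":0}
    - {"x":-0.5,"y":3.5,"z":3.5,"twist":0,"jaw":0}
    - {"x":-2.4,"y":4.6,"z":7,"twist":0,"jaw":0}
    - {"x":-4.8,"y":1.2,"z":7,"twist":0,"jaw":0}
    - {"x":-7.0,"y":-2.2,"z":7,"twist":0,"jaw":0}
    - {"x":-9.2,"y":-5.6,"z":7,"twist":0,"jaw":0}
    - {"x":-11.4,"y":-9,"z":7,"twist":0,"jaw":0}
    - {"x":-13.4,"y":-12.2,"z":7,"twist":0,"jaw":0}
    - {"x":-15.2,"y":-15.1,"z":7,"twist":0,"jaw":0}
    - {"x":-15.2,"y":-15.1,"z":7,"twist":0,"jaw":0}

```text
clock: 5.25
eef_pos: [0.2784, -0.2473, 0.1003]
tool_rot: [0.208, 0.678, -0.199, 0.676]
ft_force: [-1.0, 0.8, -0.1]
grip_width: -0.0001
```

```bash
 python3 st.py; python3 - <<'E'
from h import *
snap('side','s4');crop('s4','s4c',200,150,420,380,2.6)
snap('top','t4');crop('t4','t4c',145,210,300,340,5)
E
```

```text
5.25 -33.4 box [ -96.8 -141.   100.3] [-0.73  0.11 -0.52  0.94  0.01  1.42] F [-1.   0.8 -0.1] -5.03537767583058e-05
```

View pics/s4c.png

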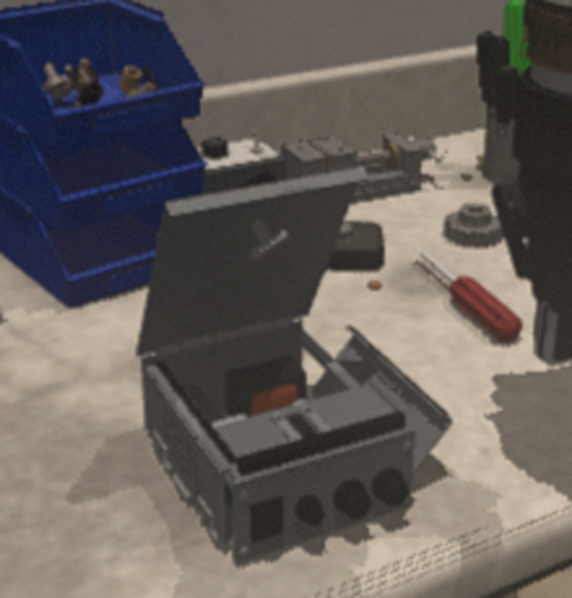

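Request:
step_arm:
  series:
    - {"x":2.2,"y":-1.1,"z":-3.5,"twist":0,"jaw":0}
    - {"x":4.3,"y":-2.1,"z":-6.8,"twist":0,"jaw":0}
    - {"x":4.3,"y":-2.1,"z":-6.8,"twist":0,"jaw":0}
    - {"x":4.8,"y":-1.3,"z":-6.8,"twist":0,"jaw":0}
    - {"x":5.3,"y":-0.5,"z":-6.8,"twist":0,"jaw":0}
    - {"x":5.8,"y":0.3,"z":-6.8,"twist":0,"jaw":0}
    - {"x":6.2,"y":0.9,"z":-6.8,"twist":0,"jaw":0}
    - {"x":6.6,"y":1.5,"z":-6.8,"twist":0,"jaw":0}
    - {"x":7.0,"y":2.1,"z":-6.8,"twist":0,"jaw":0}
    - {"x":7.2,"y":2.5,"z":-6.8,"twist":0,"jaw":0}

```text
clock: 6.18
eef_pos: [0.3542, -0.2187, 0.0346]
tool_rot: [0.206, 0.677, -0.196, 0.679]
ft_force: [-0.9, -3.0, 2.3]
grip_width: 0.0002
```

```bash
 python3 st.py
```

```text
6.1833 -33.1 box [-49.  -75.6  34.6] [-0.56  0.28 -0.52  0.77  0.01  1.59] F [-0.9 -3.   2.3] 0.0002136462757201994
```

Request:
step_arm:
  series:
    - {"x":0.15,"y":0.25,"z":0,"twist":0,"jaw":0}
    - {"x":0.3,"y":0.45,"z":0,"twist":0,"jaw":0}
    - {"x":0.4,"y":0.6,"z":0,"twist":0,"jaw":0}
    - {"x":0.4,"y":0.6,"z":0,"twist":0,"jaw":0}

```text
clock: 6.52
eef_pos: [0.3566, -0.215, 0.0358]
tool_rot: [0.204, 0.677, -0.2, 0.678]
ft_force: [-7.9, -9.1, 8.5]
grip_width: -0.0002
```

```bash
 python3 st.py
```

```text
6.5167 -33.2 box [-49.  -71.2  35.8] [-0.55  0.28 -0.51  0.78  0.01  1.6 ] F [-7.9 -9.1  8.5] -0.0001516969849983516
```

Request:
step_arm:
  series:
    - {"x":-1.0,"y":-1.6,"z":0,"twist":0,"jaw":0}
    - {"x":-2.1,"y":-3.3,"z":2.4,"twist":0,"jaw":0}
    - {"x":-2.0,"y":-5,"z":5.5,"twist":7,"jaw":0}
    - {"x":-1.8,"y":-6.5,"z":9,"twist":14,"jaw":0}
    - {"x":-1.6,"y":-7.8,"z":12.9,"twist":21,"jaw":0}
    - {"x":1,"y":-9.5,"z":12.9,"twist":28,"jaw":0}
    - {"x":3,"y":-11,"z":12.9,"twist":35,"jaw":0}
    - {"x":5.1,"y":-12.1,"z":12.9,"twist":42,"jaw":0}
    - {"x":5.1,"y":-12.1,"z":12.9,"twist":49,"jaw":0}
    - {"x":5.1,"y":-12.1,"z":12.9,"twist":56,"jaw":0}

```text
clock: 7.35
eef_pos: [0.409, -0.3356, 0.1647]
tool_rot: [-0.14, 0.693, 0.145, 0.693]
ft_force: [0.4, 0.0, 0.1]
grip_width: 0.0001
```

```bash
 python3 st.py; python3 - <<'E'
from h import *
snap('side','s5');crop('s5','s5c',200,150,420,380,2.6)
snap('top','t5');crop('t5','t5c',145,210,300,340,5)
E
```

```text
7.35 23.2 box [  60.7 -143.7  164.7] [-0.69  0.34 -0.04  1.2   0.    0.48] F [0.4 0.  0.1] 6.556747776844046e-05
```

View pics/s5c.png

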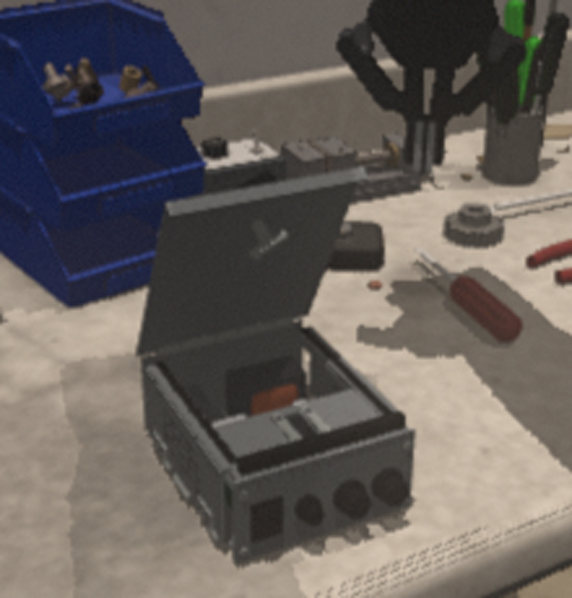

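View pics/t5c.png

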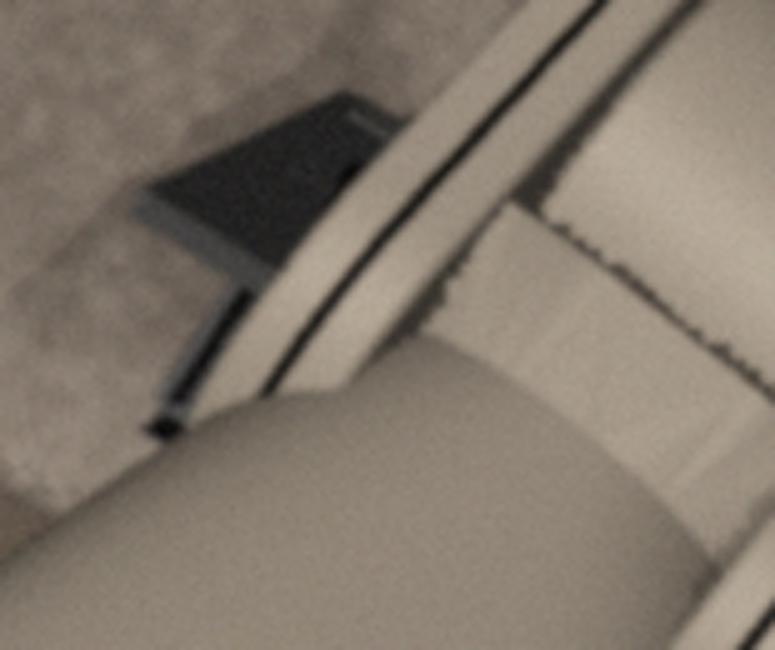

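Request:
step_arm:
  series:
    - {"x":1.5,"y":2.3,"z":0,"twist":7,"jaw":0}
    - {"x":3,"y":4.6,"z":0,"twist":14,"jaw":0}
    - {"x":4.5,"y":6.9,"z":0,"twist":21,"jaw":0}
    - {"x":5.6,"y":8.5,"z":0,"twist":28,"jaw":0}
    - {"x":5.6,"y":8.5,"z":0,"twist":33.7,"jaw":0}
    - {"x":5.6,"y":8.5,"z":0,"twist":33.7,"jaw":0}

```text
clock: 7.95
eef_pos: [0.4644, -0.2482, 0.1649]
tool_rot: [-0.333, 0.623, 0.338, 0.622]
ft_force: [0.8, 0.2, 0.5]
grip_width: 0.0003
```

```bash
 python3 st.py; python3 - <<'E'
from h import *
snap('side','s6');crop('s6','s6c',200,100,420,330,2.6)
E
```

```text
7.95 56.6 box [ 59.5 -40.3 164.9] [-0.49  0.34 -0.04  1.2   0.    0.09] F [0.8 0.2 0.5] 0.0003267786482435469
```

View pics/s6.png

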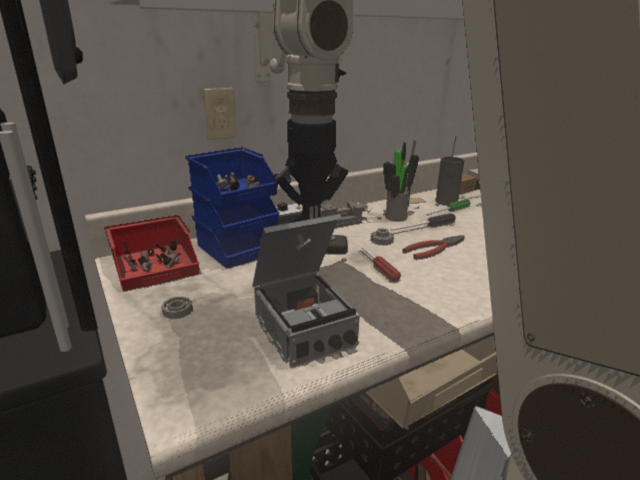

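Request:
step_arm:
  series:
    - {"x":-1.9,"y":1.2,"z":-0.3,"twist":0,"jaw":0}
    - {"x":-2.6,"y":1.7,"z":-0.9,"twist":0,"jaw":0}
    - {"x":-3.4,"y":2.2,"z":-1.5,"twist":0,"jaw":0}
    - {"x":-4.1,"y":2.6,"z":-2.2,"twist":0,"jaw":0}
    - {"x":-4.7,"y":3.05,"z":-2.9,"twist":0,"jaw":0}
    - {"x":-5.2,"y":3.4,"z":-3.7,"twist":0,"jaw":0}
    - {"x":-5.7,"y":3.7,"z":-4.6,"twist":0,"jaw":0}
    - {"x":-6.0,"y":3.9,"z":-5.3,"twist":0,"jaw":0}
    - {"x":-6.2,"y":4.0,"z":-5.8,"twist":0,"jaw":0}
    - {"x":-6.2,"y":4.0,"z":-5.8,"twist":0,"jaw":0}

```text
clock: 8.83
eef_pos: [0.4008, -0.2086, 0.1059]
tool_rot: [-0.33, 0.625, 0.336, 0.622]
ft_force: [-0.0, 0.3, -0.3]
grip_width: -0.0001
```

```bash
 python3 st.py; python3 - <<'E'
from h import *
snap('side','s7');crop('s7','s7c',200,100,420,380,2.1)
E
```

```text
8.8333 56.2 box [-15.4 -41.8 105.9] [-0.48  0.25 -0.33  1.    0.    0.11] F [-0.   0.3 -0.3] -5.554947513377296e-05
```

View pics/s7c.png

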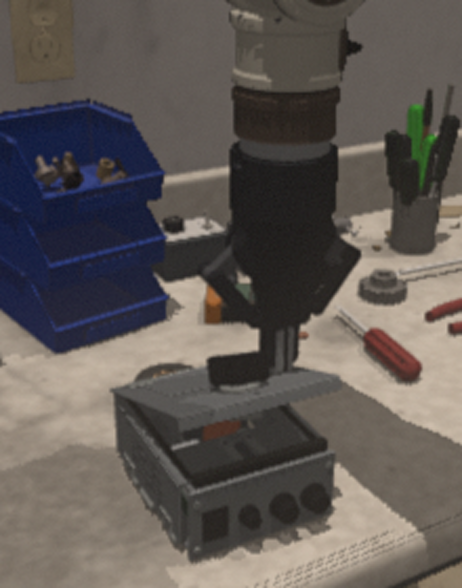

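Request:
step_arm:
  series:
    - {"x":-0.2,"y":0.1,"z":-0.5,"twist":0,"jaw":0}
    - {"x":-0.4,"y":0.2,"z":-1.0,"twist":0,"jaw":0}
    - {"x":-0.5,"y":0.3,"z":-1.4,"twist":0,"jaw":0}
    - {"x":-0.5,"y":0.3,"z":-1.4,"twist":0,"jaw":0}

```text
clock: 9.22
eef_pos: [0.3956, -0.2055, 0.0915]
tool_rot: [-0.33, 0.625, 0.337, 0.622]
ft_force: [0.2, -0.4, -0.2]
grip_width: -0.0003
```

```bash
 python3 st.py
```

```text
9.2167 56.2 box [-21.5 -42.   91.5] [-0.48  0.26 -0.36  0.96  0.    0.11] F [ 0.2 -0.4 -0.2] -0.0002689098904002144
```

Request:
step_arm:
  series:
    - {"x":-1.2,"y":-2,"z":4,"twist":7,"jaw":4}
    - {"x":-3.5,"y":-5,"z":7,"twist":14,"jaw":4}
    - {"x":-6,"y":-7,"z":7,"twist":21,"jaw":4}
    - {"x":-9,"y":-8.5,"z":7,"twist":28,"jaw":4}
    - {"x":-12,"y":-10,"z":7,"twist":35,"jaw":4}
    - {"x":-15,"y":-12,"z":7,"twist":42,"jaw":4}
    - {"x":-15,"y":-12,"z":7,"twist":49,"jaw":4}

```text
clock: 9.8
eef_pos: [0.2421, -0.3269, 0.1616]
tool_rot: [-0.545, 0.45, 0.551, 0.444]
ft_force: [-0.6, -0.5, -0.6]
grip_width: 0.0399
```

```bash
 python3 st.py; python3 - <<'E'
from h import *
snap('side','s8');crop('s8','s8c',240,250,385,370,5)
snap('top','t8');crop('t8','t8c',145,210,300,340,5)
E
```

```text
9.8 101.5 box [ -83.9 -227.5  161.6] [-0.93  0.11 -0.35  1.12 -0.01 -1.13] F [-0.6 -0.5 -0.6] 0.03993535762121855
```

View pics/s8c.png

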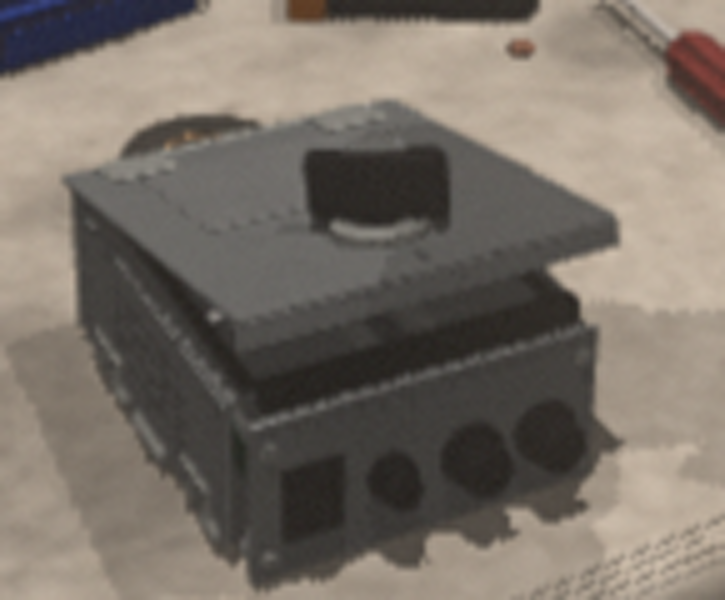

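View pics/t8c.png

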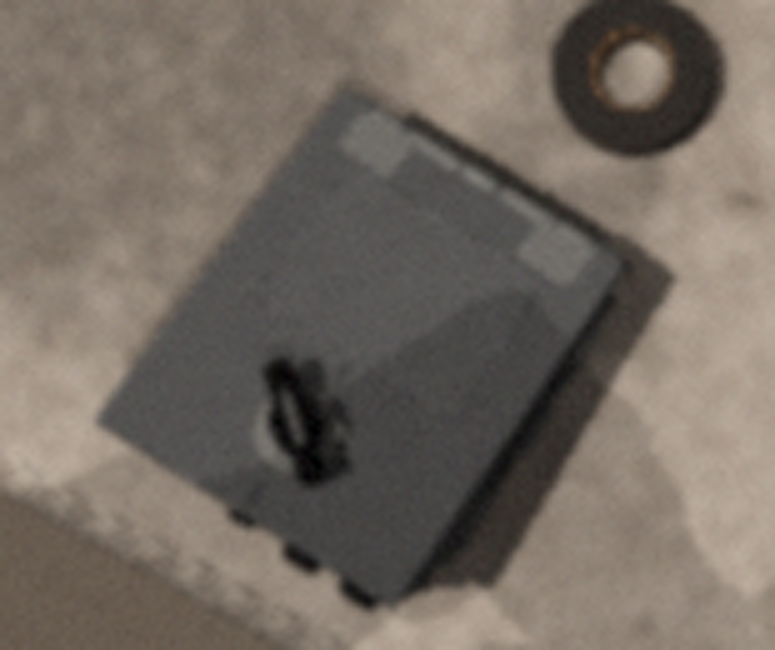

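```bash
python3 - <<'E'
from h import *
for n,a in(('top',(150,212,290,335)),('side',(240,255,385,370))):
    P=inv(cloud(n,n[0]+'8',*a))
    # cover plane fit
    m=(abs(P[:,1])<55)&(P[:,0]>-20)&(P[:,0]<55)&(P[:,2]>64); q=P[m]
    for k in range(3):
        A=np.c_[q[:,0],q[:,1],np.ones(len(q))]; s=np.linalg.lstsq(A,q[:,2],rcond=None)[0]; e=q[:,2]-A@s; q=q[abs(e)<3]
    print(n,'plane',s,'angle',np.arctan(-s[0]),'z at hinge x=71:',s[0]*71+s[2])
    h=P[:,2]-(P[:,:2]@s[:2]+s[2]); m=(h>8)&(h<40)&(abs(P[:,1])<50)&(P[:,0]<0)&(P[:,0]>-90); q=P[m]
    c=q.mean(0); U,S,V=np.linalg.svd(q[:,:2]-c[:2],full_matrices=False); print(len(q),c,'dir deg',np.degrees(np.arctan2(V[0,1],V[0,0])),S, 'h max',h[m].max())
    m2=m&(h>19); q=P[m2];c=q.mean(0); U,S,V=np.linalg.svd(q[:,:2]-c[:2],full_matrices=False);t=(q[:,:2]-c[:2])@V.T; print('top part',len(q),c,np.degrees(np.arctan2(V[0,1],V[0,0])),np.percentile(t,[2,98],axis=0))
E
```

```text
top plane [-2.21737506e-01 -1.28984120e-03  8.44116810e+01] angle 0.2182069928138801 z at hinge x=71: 68.66831809081832
189 [-40.12945529  -1.47138182 117.48434264] dir deg -127.76436584410641 [161.94389622  54.28473853] h max 28.94226236551299
top part 174 [-39.37393405  -0.62629633 118.24696094] -126.85346841087838 [[-20.65726565  -7.83670215]
 [ 20.22926081   7.26901507]]
side plane [-2.16407325e-01  3.21625468e-03  8.44604246e+01] angle 0.21312091641130582 z at hinge x=71: 69.09550446071175
363 [-42.80504346   3.75436506 111.88880805] dir deg -127.01936729112691 [237.14003813  52.26010268] h max 27.244698064480872
top part 172 [-41.15746637   3.60589103 116.81835942] -127.21407861701654 [[-20.56923871  -4.59193989]
 [ 19.96553262   5.49708715]]
```

Request:
step_arm:
  series:
    - {"x":3,"y":3,"z":0,"twist":4,"jaw":3.2}
    - {"x":6,"y":6,"z":0,"twist":8.4,"jaw":3.2}
    - {"x":9,"y":9,"z":0,"twist":8.4,"jaw":3.2}
    - {"x":12,"y":12,"z":0,"twist":8.4,"jaw":3.2}
    - {"x":14.5,"y":15,"z":0,"twist":8.4,"jaw":3.2}
    - {"x":16.2,"y":16.8,"z":0,"twist":8.4,"jaw":3.2}
    - {"x":16.2,"y":16.8,"z":-1,"twist":8.4,"jaw":3.2}
    - {"x":16.2,"y":16.8,"z":-2,"twist":8.4,"jaw":3.2}
    - {"x":16.2,"y":16.8,"z":-2,"twist":8.4,"jaw":3.2}

```text
clock: 10.65
eef_pos: [0.4058, -0.1557, 0.1397]
tool_rot: [-0.574, 0.41, 0.582, 0.404]
ft_force: [-0.8, 0.4, -0.1]
grip_width: 0.0323
```

```bash
 python3 st.py; python3 - <<'E'
from h import *
snap('side','s9');crop('s9','s9c',240,220,385,350,5)
o=bot.get_obs();print(o['eef_pos'],B((-40,1.5,0)))
E
```

```text
10.65 109.7 box [-40.1   5.3 139.7] [-0.36  0.19 -0.31  1.08 -0.01 -0.71] F [-0.8  0.4 -0.1] 0.03228835873736619
[ 0.40585815 -0.15636138  0.1405596 ] [ 0.40379415 -0.15892236  0.        ]
```

View pics/s9c.png

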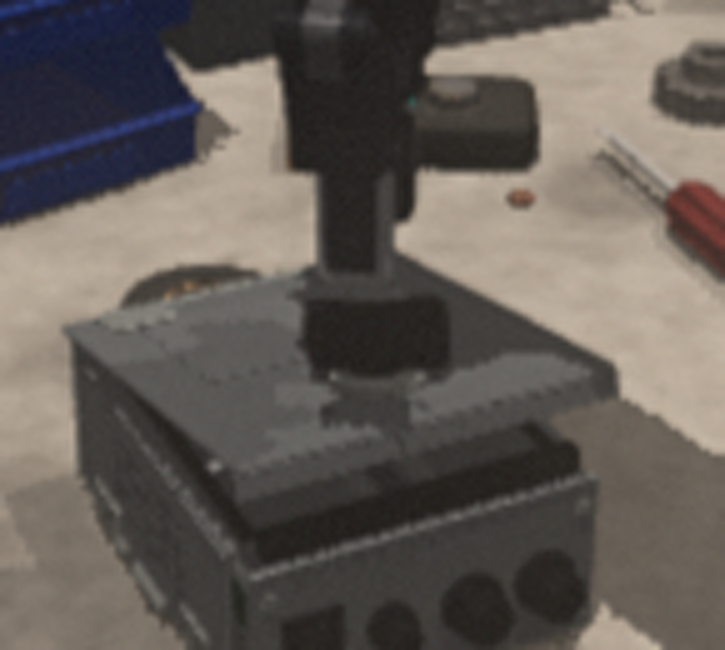

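Request:
step_arm:
  series:
    - {"x":-0.25,"y":-0.35,"z":0,"twist":0,"jaw":3.2}
    - {"x":-0.25,"y":-0.35,"z":-1.5,"twist":0,"jaw":3.2}
    - {"x":-0.25,"y":-0.35,"z":-2.8,"twist":0,"jaw":3.2}
    - {"x":-0.25,"y":-0.35,"z":-3.8,"twist":0,"jaw":3.2}
    - {"x":-0.25,"y":-0.35,"z":-3.8,"twist":0,"jaw":3.2}

```text
clock: 11.12
eef_pos: [0.402, -0.1597, 0.1014]
tool_rot: [-0.573, 0.411, 0.582, 0.405]
ft_force: [-0.1, 1.0, -0.6]
grip_width: 0.0319
```

```bash
 python3 st.py; python3 - <<'E'
from h import *
snap('side','s10');crop('s10','s10c',240,220,385,350,5)
snap('top','t10');crop('t10','t10c',145,210,300,340,5)
E
```

```text
11.1167 109.6 box [-41.1  -0.2 101.4] [-0.37  0.23 -0.37  0.98 -0.01 -0.72] F [-0.1  1.  -0.6] 0.031855703695552746
```

View pics/s10c.png

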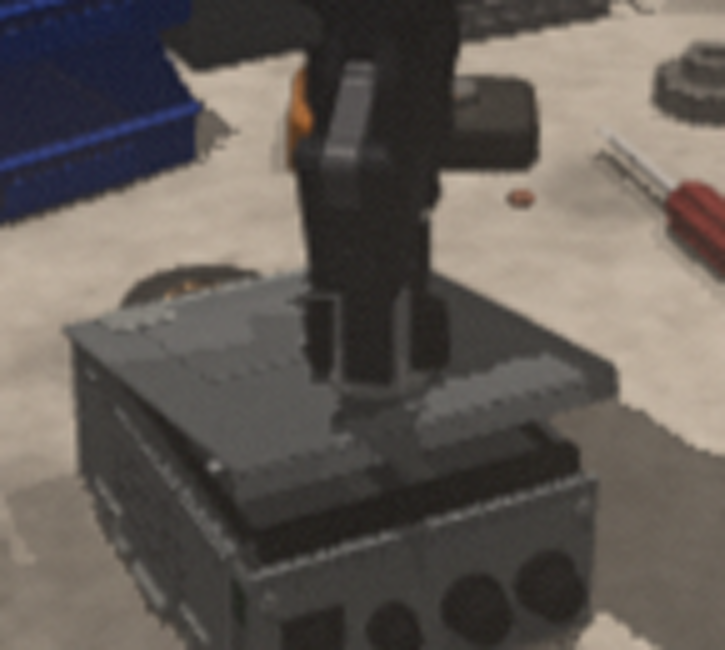

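Request:
step_arm:
  series:
    - {"x":0,"y":0,"z":0,"twist":0,"jaw":0.6}
    - {"x":0,"y":0,"z":0,"twist":0,"jaw":0.6}
    - {"x":0,"y":0,"z":0,"twist":0,"jaw":0.6}
    - {"x":0,"y":0,"z":0,"twist":0,"jaw":0.6}
    - {"x":0,"y":0,"z":0,"twist":0,"jaw":0.6}

```text
clock: 11.63
eef_pos: [0.4034, -0.16, 0.103]
tool_rot: [-0.574, 0.411, 0.581, 0.405]
ft_force: [1.4, -0.3, -3.6]
grip_width: 0.0095
```

```bash
 python3 st.py
```

```text
11.6333 109.6 box [-39.7   0.3 103. ] [-0.37  0.23 -0.37  0.98 -0.01 -0.72] F [ 1.4 -0.3 -3.6] 0.00950020656224247
```

Request:
step_arm:
  series:
    - {"x":0,"y":0,"z":0,"twist":-6,"jaw":0.6}
    - {"x":0,"y":0,"z":0,"twist":-12,"jaw":0.6}
    - {"x":0,"y":0,"z":0,"twist":-18,"jaw":0.6}
    - {"x":0,"y":0,"z":0,"twist":-24,"jaw":0.6}
    - {"x":0,"y":0,"z":0,"twist":-30,"jaw":0.6}
    - {"x":0,"y":0,"z":0,"twist":-36,"jaw":0.6}
    - {"x":0,"y":0,"z":0,"twist":-42,"jaw":0.6}
    - {"x":0,"y":0,"z":0,"twist":-48,"jaw":0.6}
    - {"x":0,"y":0,"z":0,"twist":-52.7,"jaw":0.6}
    - {"x":0,"y":0,"z":0,"twist":-52.7,"jaw":0.6}

```text
clock: 12.47
eef_pos: [0.4034, -0.1592, 0.1025]
tool_rot: [-0.332, 0.623, 0.341, 0.621]
ft_force: [3.1, 2.8, -6.9]
grip_width: 0.0079
```

```bash
 python3 st.py; python3 - <<'E'
from h import *
snap('side','s11');crop('s11','s11c',240,220,385,350,5)
E
```

```text
12.4667 56.8 box [-40.2   1.  102.5] [-0.38  0.23 -0.37  0.98  0.01  0.2 ] F [ 3.1  2.8 -6.9] 0.007929262644722816
```

View pics/s11c.png

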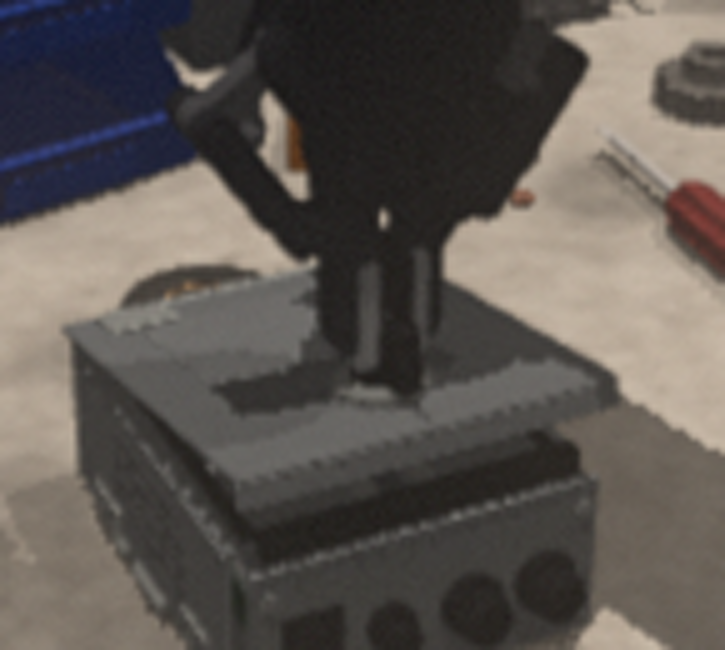

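Request:
step_arm:
  series:
    - {"x":-0.1,"y":0.1,"z":-0.4,"twist":0,"jaw":0.6}
    - {"x":-0.2,"y":0.1,"z":-0.8,"twist":0,"jaw":0.6}
    - {"x":-0.3,"y":0.2,"z":-1.2,"twist":0,"jaw":0.6}
    - {"x":-0.4,"y":0.25,"z":-1.6,"twist":0,"jaw":0.6}
    - {"x":-0.45,"y":0.25,"z":-1.9,"twist":0,"jaw":0.6}
    - {"x":-0.45,"y":0.25,"z":-1.9,"twist":0,"jaw":0.6}

```text
clock: 13.02
eef_pos: [0.3986, -0.156, 0.0839]
tool_rot: [-0.333, 0.622, 0.343, 0.621]
ft_force: [-2.5, 5.0, 6.2]
grip_width: 0.0085
```

```bash
 python3 st.py; python3 - <<'E'
from h import *
snap('side','s12');crop('s12','s12c',240,220,385,350,5)
E
```

```text
13.0167 57.1 box [-45.9   1.1  83.9] [-0.38  0.24 -0.41  0.93  0.01  0.19] F [-2.5  5.   6.2] 0.00846858941489244
```

View pics/s12c.png

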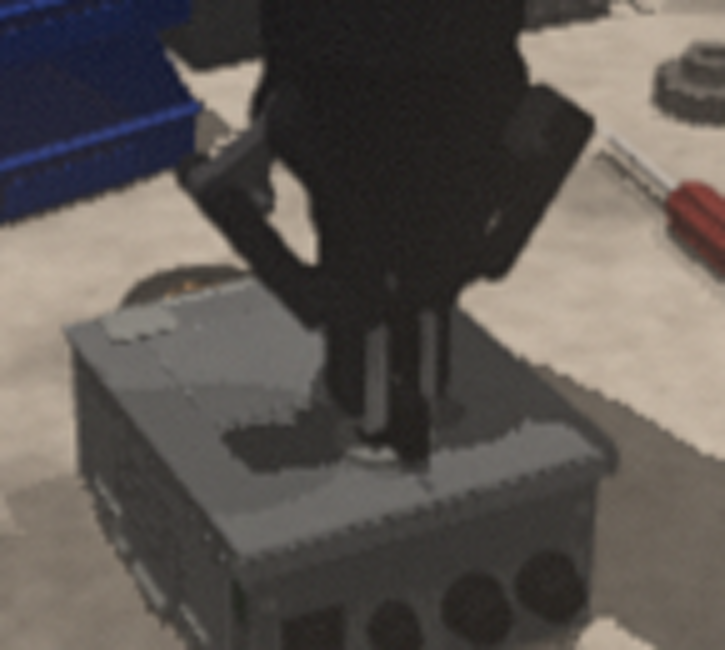

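Request:
step_arm:
  series:
    - {"x":0,"y":0,"z":-0.3,"twist":0,"jaw":0.6}
    - {"x":0,"y":0,"z":-0.6,"twist":0,"jaw":0.6}
    - {"x":0,"y":0,"z":-0.8,"twist":0,"jaw":0.6}
    - {"x":0,"y":0,"z":-0.8,"twist":0,"jaw":0.6}

```text
clock: 13.4
eef_pos: [0.398, -0.1555, 0.0789]
tool_rot: [-0.333, 0.621, 0.344, 0.621]
ft_force: [-9.6, 7.5, 25.0]
grip_width: 0.0083
```

```bash
 python3 st.py
```

```text
13.4 57.2 box [-46.7   1.2  78.9] [-0.38  0.24 -0.42  0.92  0.01  0.19] F [-9.6  7.5 25. ] 0.008290804468828433
```

```bash
python3 - <<'E'
from h import *
snap('side','s13');crop('s13','s13c',240,220,385,350,5)
snap('top','t13');crop('t13','t13c',145,210,300,340,5)
for n,a in(('top',(150,212,290,335)),('side',(240,255,385,370))):
    P=inv(cloud(n,n[0]+'13',*a))
    m=(abs(P[:,1])<55)&(P[:,0]>-20)&(P[:,0]<50)&(P[:,2]>64)&(P[:,2]<80); q=P[m]
    if len(q)<50: continue
    for k in range(4):
        A=np.c_[q[:,0],q[:,1],np.ones(len(q))]; s=np.linalg.lstsq(A,q[:,2],rcond=None)[0]; e=q[:,2]-A@s; q=q[abs(e)<2]
    print(n,len(q),s,'angle',np.arctan(-s[0]))
    m=(abs(P[:,1])<60)&(P[:,0]>-75)&(P[:,0]<-62)&(P[:,2]>60)&(P[:,2]<80);print('front z',np.median(P[m,2]),m.sum())
    m=(abs(P[:,1])<60)&(P[:,0]>30)&(P[:,0]<60)&(P[:,2]>60)&(P[:,2]<80);print('rear z',np.median(P[m,2]),m.sum())
E
```

```text
top 1714 [-3.07391543e-03  1.75710536e-03  6.91959114e+01] angle 0.0030739057517371413
front z 68.53646070613472 83
rear z 68.93365879489178 1002
side 856 [9.65734639e-03 1.06395069e-03 6.86831552e+01] angle -0.009657046175958155
front z 68.14167100948269 429
rear z 68.80150836742735 342
```

View pics/s13c.png

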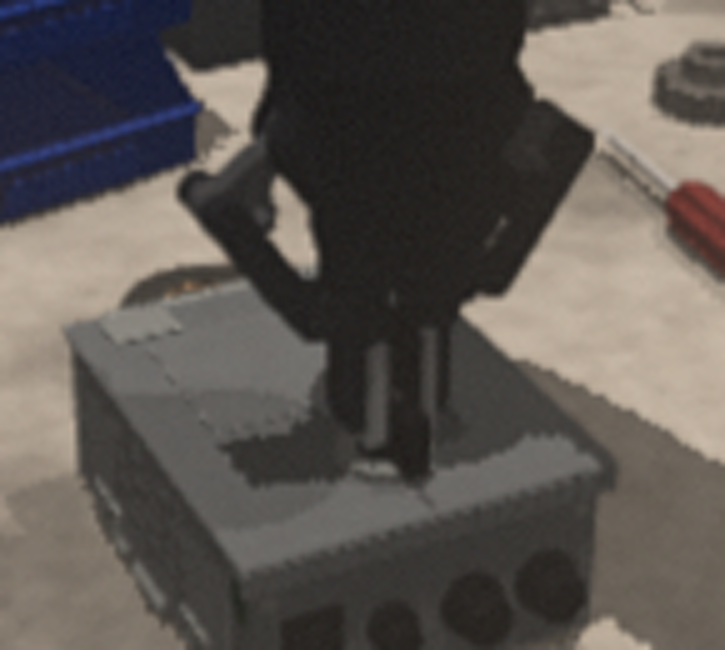

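```bash
 python3 st.py; python3 -c "
from workcell import bot
print(abs(bot.get_obs()['joint_vel']).max())"
```

```text
13.5 57.2 box [-46.6   1.2  78.9] [-0.38  0.24 -0.42  0.92  0.01  0.19] F [-8.8  8.  26.7] 0.00893981332804282
0.002065768050609908
```

View pics/t13c.png

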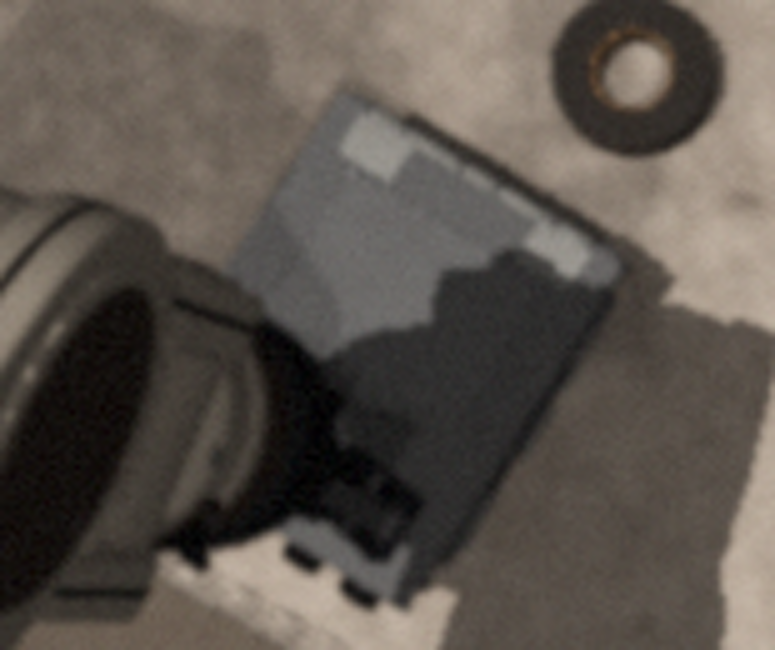

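The picture shows the cover flush on the box, the tape roll in its old place (crop 640,75) and both panels hidden under the cover. The push reads a steady 27 N with the arm at rest, so I'm handing it in.

```bash
 python3 -c "
from workcell import bot
print(bot.job_done())"
```

```text
the job is handed in; nothing more can be done
None
```

The control box is closed up and handed in at 13.5 s, with the gripper still holding the wing and pressing the cover down.

I folded both side panels up to their stops (about 16 N on the left, 12 N on the right). Then I swung the cover down to about 0.21 rad from behind and gripped the wing. I turned the wing about 53° into line and pressed the cover onto its seal.

Last checks:
- **Cover:** it reads flush. Its slope is 0.003 rad from the top camera and -0.010 rad from the side camera. These disagree by about 0.013 rad, which I put down to camera noise. Its height is about 68.3 mm at the front and 68.9 mm at the rear.
- **Push:** about 27 N down, steady with the arm at rest. There was also about 12 N sideways towards the front of the box, which I left as it was.
- **Wing:** the gripper is within 0.3° of the estimated slot line. I inferred the wing angle from the grip, because the gripper hid the wing from the camera.
- **Side panels:** both looked upright before the cover came down. With the cover closed, only the left one is still visible from the side, and it looks upright.
- **Bystanders:** the tape and screwdriver look unmoved in the last pictures. I did not check the gear at the end, but the arm never worked near it.

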